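# Size a glass tube in the tapered gauge and load it in its dry-block well

## Task

Size the capped glass tube that waits in the single stand: hold it upright by its cap and slide it along the slot of the tapered gauge, in from the open wide end, until it just wedges, and keep a light push on it for a moment to see at which size line it stops. Then draw it back out and lower it into the heater's well for that size until it stands on the seat, and let go; a thin tube must not be let down into a wider well, where it would sink past the seat. It is glass, so neither push it hard nor drop it, and leave the two tubes in the rack and the other things on the bench alone.

Things in the scene. Friction and masses are not known exactly. Their poses are not given: they have to be found in the camera images.
- tube_a: one of three look-alike flat-bottomed glass tubes, 92 mm tall, 30 g: straight round glass of 12, 15 or 18 mm diameter (which has which is unknown), foot bevelled 1 x 3 mm, white ribbed cap, on all three 22 mm across and 30 mm tall, its lower edge 62 mm above the foot. Origin: centre of the foot; z towards the cap. The one to size stands in the single stand, the other two in the rack
- tube_b: one of three look-alike flat-bottomed glass tubes, 92 mm tall, 30 g: straight round glass of 12, 15 or 18 mm diameter (which has which is unknown), foot bevelled 1 x 3 mm, white ribbed cap, on all three 22 mm across and 30 mm tall, its lower edge 62 mm above the foot. Origin: centre of the foot; z towards the cap. The one to size stands in the single stand, the other two in the rack
- tube_c: one of three look-alike flat-bottomed glass tubes, 92 mm tall, 30 g: straight round glass of 12, 15 or 18 mm diameter (which has which is unknown), foot bevelled 1 x 3 mm, white ribbed cap, on all three 22 mm across and 30 mm tall, its lower edge 62 mm above the foot. Origin: centre of the foot; z towards the cap. The one to size stands in the single stand, the other two in the rack
- stand: grey block 60 x 60 x 55 mm on a black 70 mm foot, fixed, with one upright hole 19.5 mm wide whose floor is 10 mm above the bench; holds the tube to be sized. Origin: centre of its underside, on the hole's axis
- rack: grey rack 48 x 190 x 55 mm, fixed, four upright 19.5 mm holes in a row along its y; two of them hold the other tubes. Origin: centre of its underside
- gauge: tapered tube gauge, fixed: steel plate 150 x 74 x 8 mm, top 66 mm above the bench, on four pillars over a base 170 x 90 x 8 mm; under the plate all is free along the slot. Origin: underside's centre; x along the slot to its narrow closed end, slot centred on y = 0. Slot open at -x, flaring from 35 mm wide at x = -75 mm to 21 mm at -60 mm, then narrowing evenly 1 mm per 10 mm to 9 mm at +60 mm
- jaw_left: the left (+y) side of the gauge's tapered slot: ground steel edge 120 mm long, 8 mm thick, from 58 to 66 mm above the bench; a wedged tube presses on both jaws, and one held by its cap can swing a little in the grip, more so when pushed over 6 N. Origin: mid length on the edge that faces the slot, where the slot is 15 mm wide; x along this edge to the narrow end
- jaw_right: the right (-y) side of the gauge's tapered slot: ground steel edge 120 mm long, 8 mm thick, from 58 to 66 mm above the bench; a wedged tube presses on both jaws, and one held by its cap can swing a little in the grip, more so when pushed over 6 N. Origin: mid length on the edge that faces the slot, where the slot is 15 mm wide; x along this edge to the narrow end
- line_12 (a point): on the gauge plate's top, mid slot, at the engraved line with one pip: here the slot is 12 mm wide, so the axis of an upright 12 mm tube pushed along the gauge's +x wedges here, springing up to 8 mm further as the push grows, and must be pulled back out. Rubbing on one side of the slot also holds it back, with a force mostly across the slot. Axes as the gauge's
- line_15 (a point): on the gauge plate's top, mid slot, at the engraved line with two pips: here the slot is 15 mm wide, so the axis of an upright 15 mm tube pushed along the gauge's +x wedges here, springing up to 8 mm further as the push grows, and must be pulled back out. Rubbing on one side of the slot also holds it back, with a force mostly across the slot. Axes as the gauge's
- line_18 (a point): on the gauge plate's top, mid slot, at the engraved line with three pips: here the slot is 18 mm wide, so the axis of an upright 18 mm tube pushed along the gauge's +x wedges here, springing up to 8 mm further as the push grows, and must be pulled back out. Rubbing on one side of the slot also holds it back, with a force mostly across the slot. Axes as the gauge's
- heater: white dry-block heater 190 x 180 x 82 mm, fixed, in which sits an aluminium block, top 88 mm above the bench, with three wells side by side along its y. Origin: centre of its underside; key panel on the -x side
- well_12 (a point): centre of the mouth of the heater's well for 12 mm tubes (one pip beside it, the one furthest to the heater's +y): 13.6 mm bore with a 1.5 mm bevel, upright, mouth 88 mm above the bench. The tube's bevelled foot rests on a ledge (seat) 45 mm down, 43 mm above the bench; through it a 11 mm drain bore goes 26 mm deeper, into which a thinner tube sinks. Wells about 40 mm apart. Axes as the heater's
- well_15 (a point): centre of the mouth of the heater's well for 15 mm tubes (two pips beside it, the middle one): 16.6 mm bore with a 1.5 mm bevel, upright, mouth 88 mm above the bench. The tube's bevelled foot rests on a ledge (seat) 45 mm down, 43 mm above the bench; through it a 14 mm drain bore goes 26 mm deeper, into which a thinner tube sinks. Wells about 40 mm apart. Axes as the heater's
- well_18 (a point): centre of the mouth of the heater's well for 18 mm tubes (three pips beside it, the one furthest to -y): 19.6 mm bore with a 1.5 mm bevel, upright, mouth 88 mm above the bench. The tube's bevelled foot rests on a ledge (seat) 45 mm down, 43 mm above the bench; through it a 17 mm drain bore goes 26 mm deeper, into which a thinner tube sinks. Wells about 40 mm apart. Axes as the heater's
- tip_jar: bystander: jar of yellow tips with a white lid, 94 mm wide, 124 mm tall. Origin: centre of its underside
- vial: bystander: small clear vial with a blue cap, 28 mm wide, 52 mm tall. Origin: centre of its underside
- cup_a: bystander: lidded specimen cup, 66 mm wide, 70 mm tall. Origin: centre of its underside
- cup_b: bystander: lidded specimen cup, 66 mm wide, 70 mm tall. Origin: centre of its underside
- oil_bottle: bystander: amber dropper bottle, 28 mm wide, 64 mm tall. Origin: centre of its underside
- slide_box: bystander: grey slide box with a white lid, 84 x 32 x 38 mm. Origin: centre of its underside
- marker: bystander: marker lying flat, 135 mm long, 13 mm thick. Origin: underside, along its x
There are look-alikes about, which are no part of the job. What is shaped like the gauge but blue or purple is not meant.

How it is judged (in metres and radians):
On the way:
1. the tube is wedged upright (within 0.12 rad) in the tapered slot, pressing on both jaws with over 1 N each (((contact force between tube_a and jaw_left above 1 N and contact force between tube_a and jaw_right above 1 N and angle between tube_a's own z axis and vertical below 0.12 rad and z of tube_a in the frame of gauge below 0.045 m) or (contact force between tube_b and jaw_left above 1 N and contact force between tube_b and jaw_right above 1 N and angle between tube_b's own z axis and vertical below 0.12 rad and z of tube_b in the frame of gauge below 0.045 m) or (contact force between tube_c and jaw_left above 1 N and contact force between tube_c and jaw_right above 1 N and angle between tube_c's own z axis and vertical below 0.12 rad and z of tube_c in the frame of gauge below 0.045 m))), for 0.2 s.
At the end, for the whole second after the job is handed in: the tube from the single stand rests on the seat of the well that fits it: foot 41 to 50 mm below the mouth (the bevel sinks 1 to 3 mm past the 45 mm deep seat), within 1.9 mm of the well's axis, upright within 0.055 rad, at rest; the other two tubes are within 15 mm of where they were (((((horizontal distance between tube_a and well_12 below 0.0019 m and z of tube_a in the frame of well_12 between -0.05 and -0.041 m) or (horizontal distance between tube_a and well_15 below 0.0019 m and z of tube_a in the frame of well_15 between -0.05 and -0.041 m) or (horizontal distance between tube_a and well_18 below 0.0019 m and z of tube_a in the frame of well_18 between -0.05 and -0.041 m)) and linear speed of tube_a below 0.02 m/s and angle between tube_a's own z axis and vertical below 0.055 rad and height (world z) of tube_a above 0.03 m and (distance of tube_b from where it was at the start of the episode below 0.015 m and horizontal distance between tube_b and stand above 0.03 m) and (distance of tube_c from where it was at the start of the episode below 0.015 m and horizontal distance between tube_c and stand above 0.03 m)) or (((horizontal distance between tube_b and well_12 below 0.0019 m and z of tube_b in the frame of well_12 between -0.05 and -0.041 m) or (horizontal distance between tube_b and well_15 below 0.0019 m and z of tube_b in the frame of well_15 between -0.05 and -0.041 m) or (horizontal distance between tube_b and well_18 below 0.0019 m and z of tube_b in the frame of well_18 between -0.05 and -0.041 m)) and linear speed of tube_b below 0.02 m/s and angle between tube_b's own z axis and vertical below 0.055 rad and height (world z) of tube_b above 0.03 m and (distance of tube_a from where it was at the start of the episode below 0.015 m and horizontal distance between tube_a and stand above 0.03 m) and (distance of tube_c from where it was at the start of the episode below 0.015 m and horizontal distance between tube_c and stand above 0.03 m)) or (((horizontal distance between tube_c and well_12 below 0.0019 m and z of tube_c in the frame of well_12 between -0.05 and -0.041 m) or (horizontal distance between tube_c and well_15 below 0.0019 m and z of tube_c in the frame of well_15 between -0.05 and -0.041 m) or (horizontal distance between tube_c and well_18 below 0.0019 m and z of tube_c in the frame of well_18 between -0.05 and -0.041 m)) and linear speed of tube_c below 0.02 m/s and angle between tube_c's own z axis and vertical below 0.055 rad and height (world z) of tube_c above 0.03 m and (distance of tube_a from where it was at the start of the episode below 0.015 m and horizontal distance between tube_a and stand above 0.03 m) and (distance of tube_b from where it was at the start of the episode below 0.015 m and horizontal distance between tube_b and stand above 0.03 m)))); the robot touches nothing.
It fails at once if the tube is pushed hard (over 20 N) against a jaw of the gauge or the heater (contact force between any of tube_a, tube_b, tube_c and jaw_left above 20 N or contact force between any of tube_a, tube_b, tube_c and jaw_right above 20 N or contact force between any of tube_a, tube_b, tube_c and heater above 20 N).
It fails at once if the tube is let down into a well too wide for it, and sinks past the seat ((horizontal distance between tube_a and well_12 below 0.01 m and z of tube_a in the frame of well_12 below -0.053 m) or (horizontal distance between tube_a and well_15 below 0.01 m and z of tube_a in the frame of well_15 below -0.053 m) or (horizontal distance between tube_a and well_18 below 0.01 m and z of tube_a in the frame of well_18 below -0.053 m) or (horizontal distance between tube_b and well_12 below 0.01 m and z of tube_b in the frame of well_12 below -0.053 m) or (horizontal distance between tube_b and well_15 below 0.01 m and z of tube_b in the frame of well_15 below -0.053 m) or (horizontal distance between tube_b and well_18 below 0.01 m and z of tube_b in the frame of well_18 below -0.053 m) or (horizontal distance between tube_c and well_12 below 0.01 m and z of tube_c in the frame of well_12 below -0.053 m) or (horizontal distance between tube_c and well_15 below 0.01 m and z of tube_c in the frame of well_15 below -0.053 m) or (horizontal distance between tube_c and well_18 below 0.01 m and z of tube_c in the frame of well_18 below -0.053 m)).
It fails at once if the tube is dropped (moves faster than 0.5 m/s out of the fingers) ((contact force between tube_a and the fingers below 0.02 N and linear speed of tube_a above 0.5 m/s) or (contact force between tube_b and the fingers below 0.02 N and linear speed of tube_b above 0.5 m/s) or (contact force between tube_c and the fingers below 0.02 N and linear speed of tube_c above 0.5 m/s)).
It fails at once if two tubes are out of their places: a tube of the rack is taken or knocked (distance of each of tube_a, tube_b from where it was at the start of the episode above 0.02 m or distance of each of tube_a, tube_c from where it was at the start of the episode above 0.02 m or distance of each of tube_b, tube_c from where it was at the start of the episode above 0.02 m).
It fails at once if a bench thing is shoved by more than 20 mm (distance of any of tip_jar, vial, cup_a, cup_b, oil_bottle, slide_box, marker from where it was at the start of the episode above 0.02 m).
It also fails if it takes over 72 s, if anything falls off the work surface, if the arm or the gripper's body presses on something with over 40 N, if the wrist force passes 120 N, or if a joint passes its speed limit or range.

## Robot

A 6-joint arm with a two-finger parallel gripper is mounted at the origin on the work surface. World frame = base frame: x ahead of the robot, y to its left, z up, the work surface at z = 0. Lengths are in mm, angles in rad, forces in N, time in s.
With the tool pointing down it reaches from about 400 to 925 mm from the base axis. Payload 12.5 kg.
Tool frame: the origin (TCP) lies midway between the tips of the shut fingers; the grasp point (between the pads) lies 19 mm behind it (env.grip_depth is the distance from the TCP to the grasp point, in mm); z points along the fingers, y is the line along which they close (so a half turn about z gives the same grasp; the last joint's range is limited). The gripper opens to 95 mm and grips with 3 to 60 N. Pads are 20 mm wide; open, the fingers measure 119 mm over their backs; the gripper's body (75 mm by 180 mm) begins 59 mm behind the grasp point.
Start: joints at [-1.444, 0.491, 1.559, -0, 1.092, -0.106], TCP at [144.211, -608.153, 214.661] pointing down, gripper open.
Joint ranges: [-3.1, 3.1], [-0.84, 2.19], [0.05, 2.79], [-1.13, 4.28], [0.06, 2.93], [-2.69, 2.69]. Speed limits (rad/s): [2.22, 2.22, 2.79, 3.14, 3.14, 3.14].

## Interface

Orientations are given as [roll, pitch, yaw] about the fixed x, y, z axes, in that order (R = Rz(yaw) Ry(pitch) Rx(roll)).
In Python, from cell import monitor, viewer, order, env gives the robot as it stands.
- The arm moves only by the tool move_arm, never from a script. Its argument "moves" is one flat list of numbers, 4 for each row, row after row: the shift along the tool's x, y, z normalised to -1 to 1, where 1 is 0.15 m, then the turn about the tool's z normalised to -1 to 1, where 1 is pi/2 rad. A call has 1 to 10 rows; each row shifts and turns the commanded pose from where the row before left it, along the tool's axes as they then stand; what a row does not reach is not made up. A row lasts 1/8 s, in which the tool goes at most 62.5 mm and 10.7 degrees, less where a joint would pass 70% of its speed; a pose out of reach is approached as far as the arm can. A call with a number of a shift or a turn outside -1 to 1 is refused whole. A call with a gripper value outside its range is refused whole. "claw" is the finger opening in mm, from 0 to 95.1, set as the call begins (left out, the last holds). The fingers move at their own pace and stop on an object; the grip force is fixed at half the most. Time passes only in rows, so rows that do not move let the fingers close. It gives the time, the measured TCP pose, the force, the opening and the grip force at its end, in the units of the state.
- monitor.state(): the state, without advancing time (a new reading comes with each control period).
- viewer.read_camera(name): name is "side" or "top"; returns the picture (400x640x3 uint8, red, green, blue); there is no depth.
- viewer.camera_info(name): a dict with "K" (3x3 intrinsics, pixels), "camera_from_world" (4x4, takes a point from world to camera coordinates). Camera axes: x right, y down, z forward; pixel columns grow to the right and rows downward; lengths in mm; the calibration is good to about 2 mm. A picture is of the moment at which its call begins. camera_info takes no time and is no camera call.
- order.job_done(): hands the job in; it is judged then, once.
The state is a dict: "t": time; "joints": joint angles; "qvel": joint speeds; "tau": joint torques, N m; "eef_pos": TCP position; "tcp_rot": TCP orientation; "ft_force": force on the tool from outside, world axes, zero at the start; "moment": the same for the moment, N m; "opening": opening from 0.0 (shut) to 1.0 (fully open); "grip_force": force on a finger pad.
Only numpy, scipy, OpenCV 4.12 (cv2) and the standard library are available. Lean on these libraries where they do the work, as an engineer would, in place of code of your own. Each camera call takes 0.05 s, during which the arm holds its last target. There are 200 camera calls.

## Working session

There is one attempt and no reset: what is moved stays moved. The work goes in short steps, Python scripts to look and compute and a tool call to move; the robot and the scene stay as the last step left them, time stands still between calls to the robot, and variables do not carry over. Pictures are saved under pics/ and viewed, at most 10 in all, crops included, and the job is handed in when it is done.

Besides the shell and the picture viewer there is one more tool, called after "Emit:" as name(argument=value, ...) on one line, values as JSON. move_arm: Moves the arm, as the interface text tells. Scaled input: -1 to 1 covers 0.15 m each way for a shift and pi/2 rad each way for a turn. Its arguments: {"type":"object","properties":{"moves":{"type":"array"},"claw":{"type":"number"}},"required":["moves"]}

```bash
mkdir -p pics
cat > h.py <<'E'
import numpy as np, cv2
from cell import monitor, viewer, order, env
def snap(cam,fn,crop=None,s=1):
    im=viewer.read_camera(cam)[:,:,::-1].copy(); cv2.imwrite('pics/full_'+fn,im)
    if crop: x0,y0,x1,y1=crop; im=im[y0:y1,x0:x1]
    cv2.imwrite('pics/'+fn,cv2.resize(im,None,fx=s,fy=s,interpolation=cv2.INTER_CUBIC))
def P(cam):
    c=viewer.camera_info(cam); return np.array(c['K']),np.array(c['camera_from_world'])
def px(cam,p):
    K,T=P(cam); q=K@(T[:3,:3]@np.array(p,float)+T[:3,3]); return q[:2]/q[2]
def at_z(cam,u,v,z):
    K,T=P(cam); d=T[:3,:3].T@np.linalg.inv(K)@[u,v,1]; o=-T[:3,:3].T@T[:3,3]; return (o+d*(z-o[2])/d[2])
E
python3 - <<'E'
from h import *
snap('top','t1.png',None,1.25); snap('side','s1.png',None,1.25)
for c in('top','side'):
    K,T=P(c); print(K.round(1).tolist(),(-T[:3,:3].T@T[:3,3]).round(0),T[:3,:3].round(3).tolist())
print(monitor.state())
E
```

```text
[[362.5, 0.0, 318.9], [0.0, 362.5, 200.5], [0.0, 0.0, 1.0]] [ 388.   20. 1067.] [[-0.012, -1.0, -0.01], [-0.991, 0.014, -0.136], [0.136, 0.008, -0.991]]
[[434.8, 0.0, 324.0], [0.0, 434.8, 197.5], [0.0, 0.0, 1.0]] [230. 826. 631.] [[-0.939, -0.345, -0.002], [-0.184, 0.505, -0.843], [0.292, -0.791, -0.537]]
{'t': 0.1, 'joints': array([-1.44362773e+00,  4.91509529e-01,  1.55936909e+00, -3.83615886e-05,
        1.09173255e+00, -1.05594743e-01]), 'qvel': array([ 0.00013693, -0.00098777, -0.00374385, -0.00103104, -0.00046022,
       -0.00186616]), 'tau': array([ 3.24326218e-03, -6.13622403e+01, -2.58605665e+01,  6.94852090e-02,
        4.70345223e-02, -6.28115458e-05]), 'eef_pos': array([ 144.15587916, -607.92738777,  214.12051127]), 'tcp_rot': array([-3.14057622e+00, -7.35149425e-05,  2.32781005e-01]), 'ft_force': array([0.70868337, 0.64621728, 0.76808831]), 'moment': array([-0.01161349, -0.02772108, -0.00373587]), 'grip_force': 0.0, 'opening': 1.003331916423972}
```

View pics/t1.png

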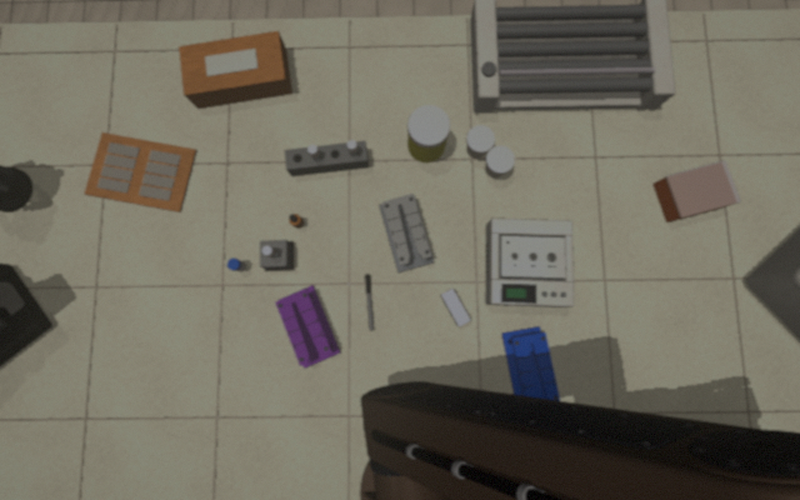

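View pics/s1.png

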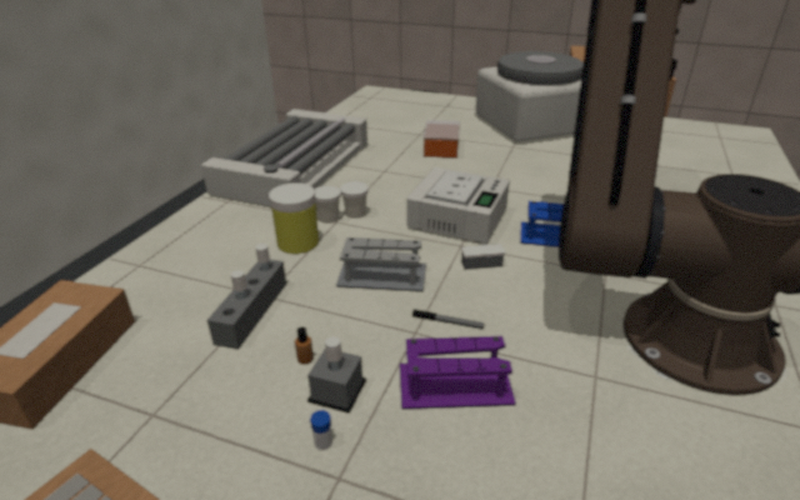

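Top view, in 800x500 pixels: the grey steel gauge is at (406,232), with purple (308,327) and blue (530,365) look-alikes that the task rules out. The stand with the tube is at (277,255), the rack at (328,157) and the heater at (530,262). I'll check the gauge, stand and heater in an enlarged crop.

Run:
```python
from h import *
im=cv2.imread('pics/full_t1.png')
ims=[]
a=cv2.resize(im[150:225,298:352],None,fx=8,fy=8,interpolation=cv2.INTER_CUBIC) #432x600
b=cv2.resize(im[185:222,200:246],None,fx=8,fy=8,interpolation=cv2.INTER_CUBIC) #368x296
c=cv2.resize(im[178:216,396:442],None,fx=8,fy=8,interpolation=cv2.INTER_CUBIC) #368x304
m=np.hstack([a,np.vstack([b,c])]); print(m.shape)
m=cv2.convertScaleAbs(m,alpha=1.6)
cv2.imwrite('pics/m1.png',m)
```

```text
(600, 800, 3)
```

View pics/m1.png

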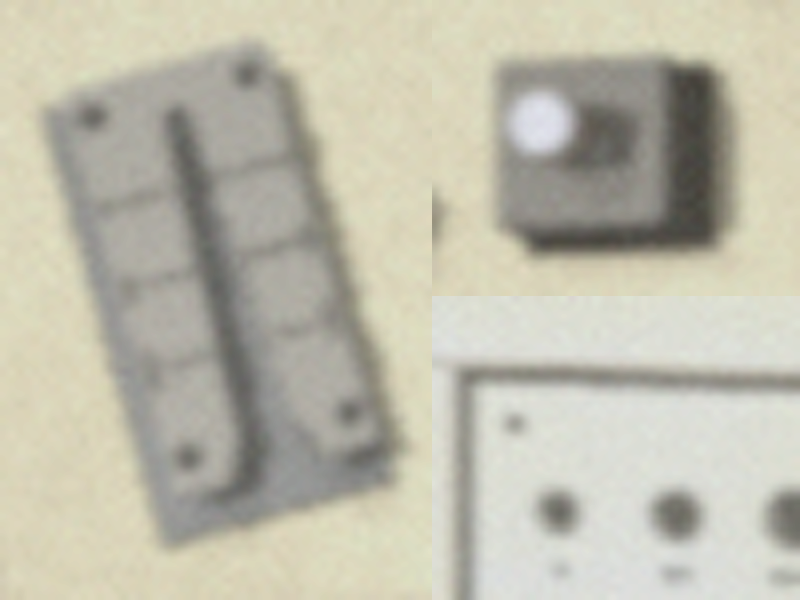

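The grey gauge is the right one: screws at (92,118), (246,75), (349,412) and (188,457), with the slot open at the bottom, facing the robot. The stand's tube cap is at (542,123). The 12 and 15 mm wells are at (558,512) and (677,515), and the edge of the 18 mm well shows near (792,518).

Run:
```python
from h import *
f=lambda u,v,x0,y0:(x0+(u+.5)/8-.5,y0+(v+.5)/8-.5)
sc=[at_z('top',*f(u,v,298,150),66) for u,v in((92,118),(246,75),(349,412),(188,457))]
sc=np.array(sc)[:,:2];g=sc.mean(0);d=(sc[0]+sc[1]-sc[2]-sc[3]);yaw=np.arctan2(d[1],d[0])
print('gauge',g.round(1),'yaw',yaw,sc.round(1).tolist(),)
e=np.array([np.cos(yaw),np.sin(yaw)]);
for x in(-110,-75,-30,0,30,60):print(x,(g+e*x).round(1))
print('slot end',at_z('top',*f(176,110,298,150),66),'slot mid?',at_z('top',*f(218,292,298,150),66))
print('cap',at_z('top',*f(542-432,123,200,185),102),'stand corners',[at_z('top',*f(u-432,v,200,185),55)[:2].round(1) for u,v in((497,60),(670,58),(668,228),(499,226))])
for u,v in((558,512),(677,515),(792,518)):print('well',at_z('top',*f(u-432,v-296,396,178),88).round(1))
# automatic cap blob
im=cv2.imread('pics/full_t1.png').astype(float)
def blob(im,x0,y0,x1,y1,lo):
    w=np.clip(im[y0:y1,x0:x1].min(2)-lo,0,None);Y,X=np.mgrid[y0:y1,x0:x1];return (w*X).sum()/w.sum(),(w*Y).sum()/w.sum(),w.max()
def dblob(im,x0,y0,x1,y1,hi):
    w=np.clip(hi-im[y0:y1,x0:x1].mean(2),0,None);Y,X=np.mgrid[y0:y1,x0:x1];return (w*X).sum()/w.sum(),(w*Y).sum()/w.sum()
b=blob(im,206,192,221,209,110);print('capblob',b,at_z('top',b[0],b[1],102))
for c in (411.5,426.3,441):
    b=dblob(im,int(c)-5,199,int(c)+7,211,110);print(b,at_z('top',*b,88).round(1))
s=cv2.imread('pics/full_s1.png')
cv2.imwrite('pics/m2.png',cv2.convertScaleAbs(np.vstack([np.hstack([cv2.resize(s[265:325,240:295],None,fx=5,fy=5,interpolation=2),cv2.resize(s[135:195,325:410],None,fx=5,fy=5,interpolation=2)]),cv2.resize(s[180:238,260:350],(700,290),interpolation=2)[:, :700]]),alpha=1.5))
```

```text
gauge [575.7  10.5] yaw 0.2673432552948585 [[628.8, 54.4], [643.6, -0.3], [522.8, -34.2], [507.8, 22.1]]
-110 [469.6 -18.6]
-75 [503.4  -9.3]
-30 [546.8   2.6]
0 [575.7  10.5]
30 [604.7  18.4]
60 [633.6  26.3]
slot end [631.25879107  24.661901    66.        ] slot mid? [565.79367129  10.77883795  66.        ]
cap [525.69275189 312.08476757 102.        ] stand corners [array([555.2, 342.9]), array([555. , 281.5]), array([494.5, 280.9]), array([496. , 340.5])]
well [ 507.6 -223.    88. ]
well [ 506.  -263.2   88. ]
well [ 504.5 -302.1   88. ]
capblob (np.float64(212.24092741935485), np.float64(199.72177419354838), np.float64(30.0)) [526.31983882 314.99720656 102.        ]
(np.float64(411.35881907645717), np.float64(204.47539742619227)) [ 507.8 -223.2   88. ]
(np.float64(426.17675868210154), np.float64(204.94033837934106)) [ 506.  -263.2   88. ]
(np.float64(441.01028277634964), np.float64(205.40331333904598)) [ 504.2 -303.3   88. ]
```

View pics/m2.png

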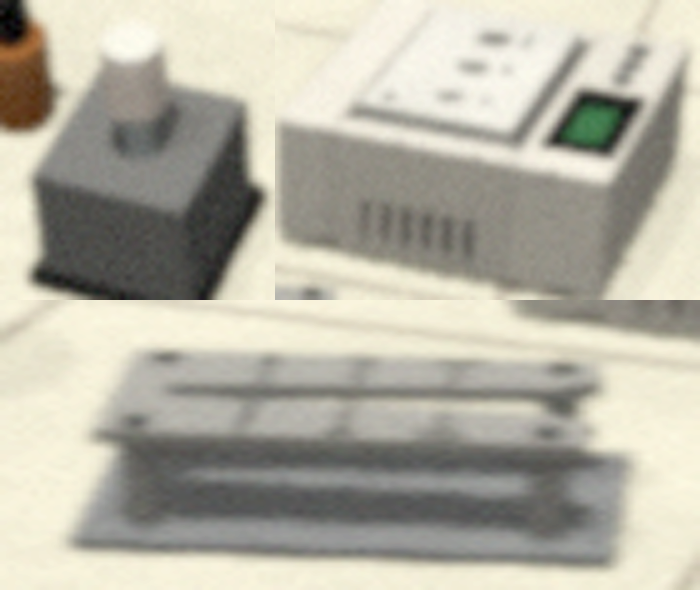

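The gauge's open end is on the right in the side view, which is the robot side. Side-view screws (panel px): (162,357), (567,370), (548,433), (135,420); cap top (132,40). I'll triangulate the two views against each other.

Run:
```python
from h import *
print('cap side',at_z('side',240+132/5-.4,265+40/5-.4,102).round(1))
sc=np.array([at_z('side',260+u/7.778-.4,180+(v-300)/5-.4,66) for u,v in((162,357),(567,370),(548,433),(135,420))])
print('gauge side',sc.round(1).tolist(),sc.mean(0).round(1))
for u,v in((452,96),(473,67),(495,38)):print('well side',at_z('side',325+(u-275)/5-.4,135+v/5-.4,88).round(1))
print(px('side',[525.7,313,102]),px('top',[525.7,313,102]))
```

```text
cap side [528.6 316.4 102. ]
gauge side [[648.7, 3.3, 66.0], [523.6, -29.4, 66.0], [510.6, 25.2, 66.0], [632.3, 57.7, 66.0]] [578.8  14.2  66. ]
well side [ 509.2 -217.6   88. ]
well side [ 508.1 -256.5   88. ]
well side [ 506.5 -297.7   88. ]
[268.31683684 271.75777531] [212.97380834 199.9394589 ]
```

Emit:
move_arm(moves=[0.357,-0.119,0,0,0.357,-0.119,0,0,0.357,-0.119,0,0,0.357,-0.119,0,0,0.357,-0.119,0,0,0.357,-0.119,0,0,0.357,-0.119,0,0,0,0,0,-0.11,0,0,0,-0.11,0,0,0,0], claw=55)

```text
t: 1.35
eef_pos: [480.1, -399.9, 214.3]
tcp_rot: [-3.141, 0.0, 0.577]
ft_force: [-0.3, -1.3, -0.0]
opening: 0.578
grip_force: 0.0
```

Emit:
move_arm(moves=[0,0,0,-0.1,0,0,0,-0.1,0,0,0,-0.1,0,0,0,-0.1,0,0,0,-0.1,0,0,0,-0.1,0,0,0,-0.1,0,0,0,-0.103,0,0,0,0])

```text
t: 2.48
eef_pos: [479.9, -400.2, 214.5]
tcp_rot: [-3.141, -0.0, 1.835]
ft_force: [0.3, 0.4, -0.2]
opening: 0.581
grip_force: 0.0
```

```bash
cat >> h.py <<'E'
def go(t):
    s=monitor.state(); p=np.array(s['eef_pos']); r=s['tcp_rot']
    from scipy.spatial.transform import Rotation as R
    d=R.from_euler('xyz',r).inv().apply(np.array(t)-p); print('p',p.round(2),'rot',np.round(r,4),'j',np.round(s['joints'],2),'F',s['ft_force'].round(2),'\nshift mm',d.round(2),'norm',(d/150).round(4))
def blob(im,x0,y0,x1,y1,lo):
    w=np.clip(im[y0:y1,x0:x1].astype(float).min(2)-lo,0,None);Y,X=np.mgrid[y0:y1,x0:x1];return (w*X).sum()/w.sum(),(w*Y).sum()/w.sum()
E
python3 -c "
from h import *
go([527,314,214])"
```

```text
p [ 479.92 -400.22  214.53] rot [-3.1415e+00 -1.0000e-04  1.8348e+00] j [-0.8   0.49  1.56 -0.    1.09 -1.06] F [ 0.32  0.37 -0.22] 
shift mm [6.7719e+02 2.3182e+02 6.1000e-01] norm [4.5146e+00 1.5455e+00 4.1000e-03]
```

Emit:
move_arm(moves=[0.376,0.129,0,0,0.376,0.129,0,0,0.376,0.129,0,0,0.376,0.129,0,0,0.376,0.129,0,0,0.376,0.129,0,0,0.376,0.129,0,0,0.376,0.129,0,0,0.376,0.129,0,0,0.376,0.129,0,0])

```text
t: 3.72
eef_pos: [516.7, 197.0, 214.7]
tcp_rot: [3.141, 0.0, 1.832]
ft_force: [0.9, -0.9, 0.5]
opening: 0.579
grip_force: 0.0
```

Emit:
move_arm(moves=[0.376,0.129,0,0,0.376,0.126,0,0,0,0,0.25,0,0,0,0.25,0,0,0,0,0])

```text
t: 4.35
eef_pos: [522.6, 313.5, 137.4]
tcp_rot: [-3.137, 0.001, 1.835]
ft_force: [-0.3, 0.2, -0.8]
opening: 0.576
grip_force: 0.0
```

```bash
python3 -c "
from h import *
go([527,314,68])
a=viewer.read_camera('top')[:,:,::-1];b=viewer.read_camera('side')[:,:,::-1]
cv2.imwrite('pics/m3.png',np.hstack([cv2.resize(a[160:235,180:260],(400,375),interpolation=2),cv2.resize(b[220:320,220:320],(400,375),interpolation=2)]))
p=monitor.state()['eef_pos'];print(px('top',p),px('side',p))
"
```

```text
p [522.61 313.46 137.45] rot [-3.1368e+00  9.0000e-04  1.8347e+00] j [ 0.43  0.55  1.68 -0.    0.92  0.17] F [-0.31  0.18 -0.83] 
shift mm [-0.56  4.71 69.42] norm [-0.0037  0.0314  0.4628]
[208.12677012 198.46350047] [267.26166973 255.62033744]
```

View pics/m3.png

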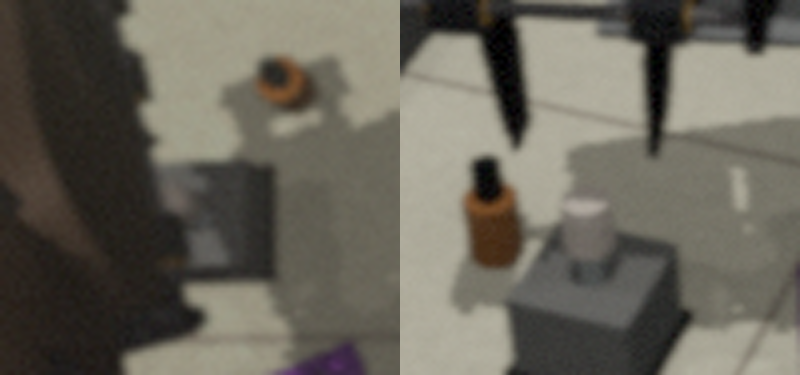

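Side crop: the fingertips are at (517,147) and (653,155), straddling the cap at (585,205), so the grasp is aligned to about 2 mm. I'll go down and close.

Emit:
move_arm(moves=[0,0.02,0.16,0,0,0,0.16,0,0,0,0.14,0,0,0,0,0,0,0,0,0])

```text
t: 5.08
eef_pos: [527.5, 315.0, 72.4]
tcp_rot: [3.139, -0.0, 1.839]
ft_force: [0.3, -0.3, -0.2]
opening: 0.578
grip_force: 0.0
```

Emit:
move_arm(moves=[0,0,0,0,0,0,0,0,0,0,0,0,0,0,0,0,0,0,0,0,0,0,0,0,0,0,0,0,0,0,0,0], claw=12)

```text
t: 6.08
eef_pos: [526.6, 314.8, 70.6]
tcp_rot: [3.142, 0.0, 1.84]
ft_force: [-0.3, -0.0, 2.4]
opening: 0.224
grip_force: 30.0
```

Emit:
move_arm(moves=[0,0,-0.05,0,0,0,-0.1,0,0,0,-0.15,0,0,0,-0.15,0,0,0,-0.15,0,0,0,-0.15,0,0,0,0,0,0,0,0,0])

```text
t: 7.08
eef_pos: [526.3, 314.6, 182.7]
tcp_rot: [-3.141, 0.0, 1.84]
ft_force: [-0.5, -0.7, -0.8]
opening: 0.227
grip_force: 30.0
```

```bash
python3 -c "
from h import *
go([471,-17,185])
b=viewer.read_camera('side')[:,:,::-1]; p=monitor.state()['eef_pos'];q=px('side',p-[0,0,10]).astype(int);print(q)
cv2.imwrite('pics/m4.png',cv2.resize(b[q[1]-60:q[1]+60,q[0]-60:q[0]+60],(600,600),interpolation=2))
for dz in(12,-18.6,-60.6):print(px('side',p+[0,0,dz])-q+60)
"
```

```text
p [526.28 314.6  182.7 ] rot [-3.1411e+00  2.0000e-04  1.8397e+00] j [ 0.43  0.51  1.63 -0.    1.01  0.16] F [-0.48 -0.73 -0.79] 
shift mm [-304.99 -141.41   -2.16] norm [-2.0333 -0.9427 -0.0144]
[264 241]
[59.69086669 49.68716128]
[61.06011892 64.07023495]
[62.84359849 82.8044882 ]
```

View pics/m4.png

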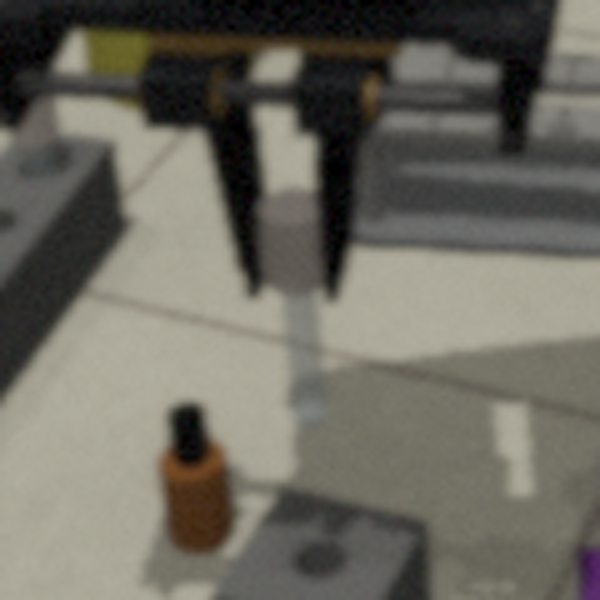

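Grasp is good: the tube hangs upright with its foot at crop (310,415), as predicted. Next I go to the gauge entry point.

Emit:
move_arm(moves=[-0.15,-0.068,0,0,-0.25,-0.117,0,0,-0.3,-0.14,0,0,-0.3,-0.14,0,0,-0.3,-0.14,0,0,-0.3,-0.14,0,0,-0.25,-0.117,0,0,-0.183,-0.081,0,0,0,0,0,0,0,0,0,0])

```text
t: 8.38
eef_pos: [471.2, -16.4, 182.7]
tcp_rot: [-3.141, -0.0, 1.839]
ft_force: [-0.5, 0.2, -1.0]
opening: 0.227
grip_force: 30.0
```

Emit:
move_arm(moves=[0,0,0.15,0,0,0,0.15,0,0,0,0.15,0,0,0,0.1,0,0,0,0.07,0,0,0,0,0,0,0,0,0])

```text
t: 9.25
eef_pos: [471.5, -16.6, 90.5]
tcp_rot: [3.141, 0.0, 1.84]
ft_force: [0.8, -0.0, 0.0]
opening: 0.227
grip_force: 30.0
```

```bash
python3 -c "
from h import *
go([548,4.5,90])
a=viewer.read_camera('top')[:,:,::-1];b=viewer.read_camera('side')[:,:,::-1]
cv2.imwrite('pics/m5.png',np.hstack([cv2.resize(a[140:230,280:370],(400,400),interpolation=2),cv2.resize(b[160:250,270:360],(400,400),interpolation=2)]))
"
```

```text
p [471.52 -16.61  90.51] rot [3.1411e+00 3.0000e-04 1.8401e+00] j [-0.18  0.46  2.06 -0.    0.62 -0.44] F [ 0.85 -0.02  0.05] 
shift mm [ 0.   79.34  0.56] norm [0.     0.5289 0.0037]
```

View pics/m5.png

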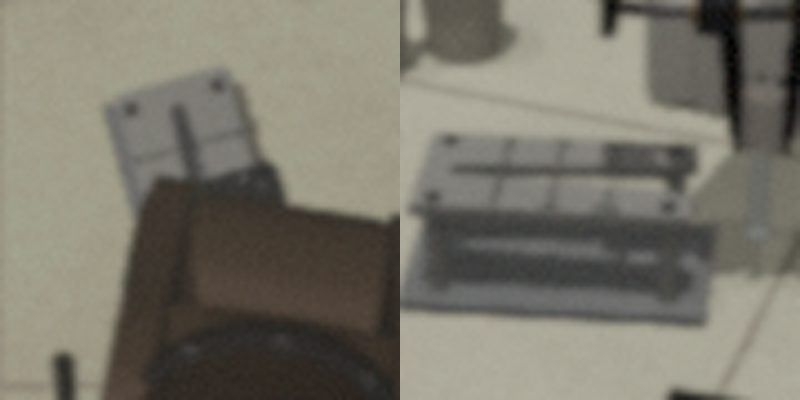

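The tube, foot at (758,232) in the side panel, lines up with the slot (axis from about (450,168) to (655,181)). I'm sliding it in.

Emit:
move_arm(moves=[0,0.08,0,0,0,0.08,0,0,0,0.08,0,0,0,0.08,0,0,0,0.08,0,0,0,0,0,0,0,0,0,0])

```text
t: 10.22
eef_pos: [528.8, -0.9, 90.0]
tcp_rot: [-3.141, -0.0, 1.84]
ft_force: [0.2, -0.2, 0.2]
opening: 0.228
grip_force: 30.0
```

Emit:
move_arm(moves=[0,0.04,0,0,0,0.04,0,0,0,0.04,0,0,0,0,0,0])

```text
t: 10.72
eef_pos: [546.9, 4.0, 90.0]
tcp_rot: [3.141, 0.0, 1.84]
ft_force: [0.4, 0.1, -0.8]
opening: 0.225
grip_force: 30.0
```

Emit:
move_arm(moves=[0,0.02,0,0,0,0.02,0,0,0,0.02,0,0,0,0,0,0])

```text
t: 11.22
eef_pos: [555.3, 6.3, 90.1]
tcp_rot: [3.142, 0.0, 1.84]
ft_force: [-0.2, -0.4, 0.2]
opening: 0.226
grip_force: 30.0
```

Emit:
move_arm(moves=[0,0.02,0,0,0,0.02,0,0,0,0.02,0,0,0,0,0,0])

```text
t: 11.72
eef_pos: [564.0, 8.7, 90.1]
tcp_rot: [3.142, 0.0, 1.84]
ft_force: [-0.0, -0.0, -0.8]
opening: 0.224
grip_force: 30.0
```

Emit:
move_arm(moves=[0,0.02,0,0,0,0.02,0,0,0,0.01,0,0,0,0,0,0])

```text
t: 12.22
eef_pos: [571.1, 10.7, 90.1]
tcp_rot: [-3.142, 0.0, 1.84]
ft_force: [-0.6, 0.0, -0.9]
opening: 0.225
grip_force: 30.0
```

Emit:
move_arm(moves=[0,0.01,0,0,0,0.01,0,0,0,0.01,0,0,0,0,0,0])

```text
t: 12.72
eef_pos: [575.5, 11.9, 90.1]
tcp_rot: [-3.142, 0.0, 1.84]
ft_force: [0.3, 0.2, -0.0]
opening: 0.226
grip_force: 30.0
```

Emit:
move_arm(moves=[0,0.01,0,0,0,0.01,0,0,0,0.01,0,0,0,0,0,0])

```text
t: 13.22
eef_pos: [579.8, 13.1, 90.1]
tcp_rot: [3.142, 0.0, 1.84]
ft_force: [0.9, 1.1, -0.7]
opening: 0.226
grip_force: 30.0
```

Emit:
move_arm(moves=[0,0.01,0,0,0,0.01,0,0,0,0.01,0,0,0,0,0,0])

```text
t: 13.72
eef_pos: [584.2, 14.3, 90.1]
tcp_rot: [3.142, 0.0, 1.84]
ft_force: [0.3, 0.3, -0.5]
opening: 0.228
grip_force: 30.0
```

Emit:
move_arm(moves=[0,0.01,0,0,0,0.01,0,0,0,0.01,0,0,0,0,0,0])

```text
t: 14.22
eef_pos: [588.5, 15.5, 90.1]
tcp_rot: [3.142, 0.0, 1.84]
ft_force: [1.2, -0.2, 0.7]
opening: 0.227
grip_force: 30.0
```

Emit:
move_arm(moves=[0,0.01,0,0,0,0.01,0,0,0,0,0,0])

```text
t: 14.6
eef_pos: [591.4, 16.3, 90.1]
tcp_rot: [3.142, 0.0, 1.84]
ft_force: [0.4, -0.1, -0.1]
opening: 0.226
grip_force: 30.0
```

Emit:
move_arm(moves=[0,0.01,0,0,0,0.01,0,0,0,0.01,0,0,0,0,0,0])

```text
t: 15.1
eef_pos: [595.7, 17.5, 90.1]
tcp_rot: [-3.142, 0.0, 1.84]
ft_force: [0.3, 0.6, -0.3]
opening: 0.224
grip_force: 30.0
```

Emit:
move_arm(moves=[0,0.01,0,0,0,0.01,0,0,0,0,0,0])

```text
t: 15.48
eef_pos: [598.6, 18.3, 90.1]
tcp_rot: [-3.142, 0.0, 1.84]
ft_force: [-0.1, -0.2, -0.2]
opening: 0.229
grip_force: 30.0
```

Emit:
move_arm(moves=[0,0.007,0,0,0,0.007,0,0,0,0,0,0])

```text
t: 15.85
eef_pos: [600.6, 18.8, 90.1]
tcp_rot: [3.142, 0.0, 1.84]
ft_force: [0.9, 0.2, -0.5]
opening: 0.227
grip_force: 30.0
```

Emit:
move_arm(moves=[0,0.007,0,0,0,0.007,0,0,0,0,0,0])

```text
t: 16.23
eef_pos: [602.6, 19.4, 90.1]
tcp_rot: [3.142, 0.0, 1.84]
ft_force: [0.3, 0.2, -0.2]
opening: 0.228
grip_force: 30.0
```

Emit:
move_arm(moves=[0,0.007,0,0,0,0.007,0,0,0,0,0,0])

```text
t: 16.6
eef_pos: [604.7, 19.9, 90.1]
tcp_rot: [-3.142, 0.0, 1.84]
ft_force: [0.7, 0.6, -0.5]
opening: 0.226
grip_force: 30.0
```

Emit:
move_arm(moves=[0,0.007,0,0,0,0,0,0])

```text
t: 16.85
eef_pos: [605.7, 20.2, 90.1]
tcp_rot: [3.141, 0.0, 1.84]
ft_force: [1.4, 0.1, 0.1]
opening: 0.226
grip_force: 30.0
```

Emit:
move_arm(moves=[0,0.007,0,0,0,0,0,0,0,0,0,0])

```text
t: 17.23
eef_pos: [606.7, 20.5, 90.1]
tcp_rot: [3.141, 0.0, 1.84]
ft_force: [0.3, 0.7, 0.2]
opening: 0.226
grip_force: 30.0
```

Emit:
move_arm(moves=[0,0.007,0,0,0,0,0,0,0,0,0,0])

```text
t: 17.6
eef_pos: [607.6, 20.7, 90.1]
tcp_rot: [-3.141, 0.0, 1.84]
ft_force: [-0.3, -0.3, 0.2]
opening: 0.228
grip_force: 30.0
```

```bash
cat > f.py <<'E'
from h import *
F=[]
for _ in range(4):
    viewer.read_camera('side');F.append(monitor.state()['ft_force'])
F=np.mean(F,0);s=monitor.state();y=s['tcp_rot'][2]-np.pi/2
print('along %.2f across %.2f z %.2f'%(F[0]*np.cos(y)+F[1]*np.sin(y),-F[0]*np.sin(y)+F[1]*np.cos(y),F[2]),s['eef_pos'].round(2))
E
python3 f.py
```

```text
along -1.49 across -0.48 z -0.62 [607.57  20.73  90.09]
```

Contact is just starting near x = +31 mm, the 12 mm line. I'll keep going in small steps.

Emit:
move_arm(moves=[0,0.007,0,0,0,0,0,0,0,0,0,0])

```text
t: 18.18
eef_pos: [608.5, 21.0, 90.0]
tcp_rot: [-3.141, 0.0, 1.84]
ft_force: [-2.2, -1.2, 0.5]
opening: 0.222
grip_force: 30.0
```

```bash
python3 f.py
```

```text
along -3.11 across -1.24 z -0.30 [608.49  21.    90.03]
```

Emit:
move_arm(moves=[0,0.007,0,0,0,0,0,0,0,0,0,0])

```text
t: 18.75
eef_pos: [609.4, 21.3, 90.0]
tcp_rot: [-3.141, -0.0, 1.84]
ft_force: [-5.0, -2.7, -0.5]
opening: 0.225
grip_force: 30.0
```

```bash
python3 f.py
```

```text
along -4.53 across -1.02 z -0.02 [609.43  21.3   89.99]
```

Both jaws are loaded: along-slot force 4.5 N against only 1 N across, with the tube stopped at about x = +32 mm. That is the one-pip 12 mm line; 15 would stop 30 mm earlier. I'll hold briefly and then draw it back out.

Emit:
move_arm(moves=[0,0,0,0,0,0,0,0,0,0,0,0,0,0,0,0,0,-0.02,0,0,0,-0.04,0,0,0,-0.08,0,0,0,-0.12,0,0,0,-0.15,0,0,0,-0.15,0,0])

```text
t: 20.2
eef_pos: [527.4, -1.2, 90.3]
tcp_rot: [3.141, 0.0, 1.84]
ft_force: [0.2, 0.9, -0.2]
opening: 0.223
grip_force: 30.0
```

Emit:
move_arm(moves=[0,-0.15,0,0,0,-0.15,0,0,0,-0.12,0,0,0,-0.02,0,0,0,0,0,0,0,0,-0.2,0,0,0,-0.25,0,0,0,-0.2,0,0,0,0,0])

```text
t: 21.32
eef_pos: [466.4, -18.5, 189.4]
tcp_rot: [3.138, 0.002, 1.84]
ft_force: [0.3, -0.3, -0.7]
opening: 0.226
grip_force: 30.0
```

```bash
python3 f.py; python3 -c "
from h import *
go([508.8,-219.8,185])"
```

```text
along -0.24 across 0.47 z -0.89 [464.81 -18.4  186.64]
p [464.81 -18.4  186.64] rot [-3.1401e+00 -6.0000e-04  1.8398e+00] j [-0.18  0.3   1.97 -0.    0.87 -0.45] F [-0.38  0.61 -1.48] 
shift mm [-205.85  -11.13    1.53] norm [-1.3723 -0.0742  0.0102]
```

Emit:
move_arm(moves=[-0.15,-0.01,0,0,-0.25,-0.015,0,0,-0.3,-0.015,0,0,-0.3,-0.015,0,0,-0.22,-0.01,0,0,-0.152,-0.01,0,0,0,0,0.08,0,0,0,0.08,0,0,0,0,0,0,0,0,0])

```text
t: 22.78
eef_pos: [509.0, -219.3, 163.8]
tcp_rot: [-3.142, 0.0, 1.841]
ft_force: [-0.3, 0.3, -0.1]
opening: 0.226
grip_force: 30.0
```

```bash
python3 -c "
from h import *
go([508.8,-219.8,160])
a=viewer.read_camera('top')[:,:,::-1];b=viewer.read_camera('side')[:,:,::-1]
cv2.imwrite('pics/m6.png',np.hstack([cv2.resize(a[165:255,375:475],(300,270),interpolation=2),cv2.convertScaleAbs(cv2.resize(b[120:174,340:390],(500,540),interpolation=2),alpha=1.4)[:270*2][::1]]) if 0 else cv2.convertScaleAbs(cv2.resize(b[118:172,325:395],(770,594),interpolation=2),alpha=1.4))
cv2.imwrite('pics/full_top2.png',a)
p=monitor.state()['eef_pos'];print((px('side',p-[0,0,60.6])-[325,118])*11)
"
```

```text
p [ 508.98 -219.3   163.75] rot [-3.1416  0.      1.8406] j [-0.53  0.45  1.79 -0.    0.9  -0.8 ] F [-0.28  0.27 -0.13] 
shift mm [-0.44 -0.31  3.75] norm [-0.0029 -0.002   0.025 ]
[390.19482889 334.77669314]
```

View pics/m6.png

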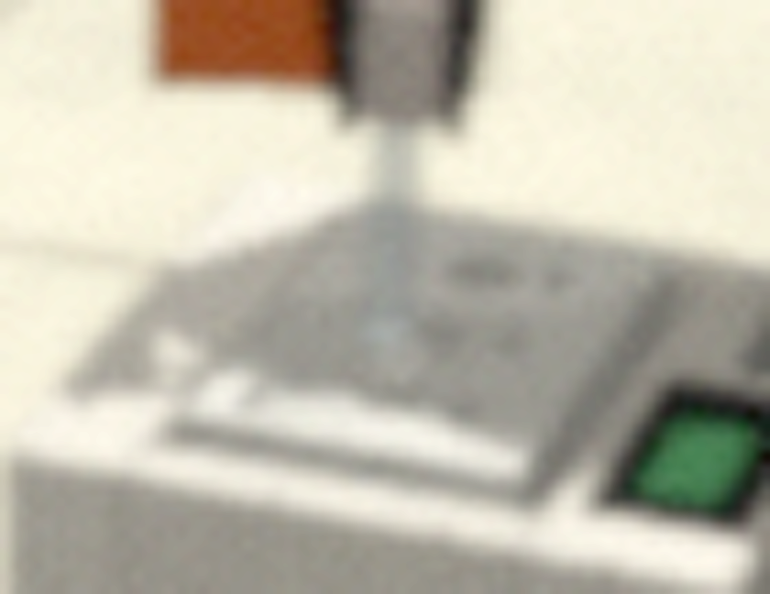

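The foot is at crop (385,335), about where the calibration puts it (390,335); the 12 mm well lies hidden just below, near (390,399). I'll refine the well centroid from the first side picture.

Run:
```python
from h import *
s=cv2.imread('pics/full_s1.png').astype(float).mean(2)
for u,v in((360,153.8),(364.2,148),(368.6,142.2)):
    x0,y0=int(u)-5,int(v)-3; r=s[y0:y0+8,x0:x0+11]; w=np.clip(np.percentile(r,60)-12-r,0,None);Y,X=np.mgrid[y0:y0+8,x0:x0+11]
    c=((w*X).sum()/w.sum(),(w*Y).sum()/w.sum());print(np.round(c,2),at_z('side',*c,88).round(1), at_z('side',c[0]+.45,c[1],88).round(1))
go([508.2,-220,150])
```

```text
[359.43 153.78] [ 510.7 -217.2   88. ] [ 509.5 -217.6   88. ]
[364.17 147.96] [ 508.3 -256.7   88. ] [ 507.1 -257.1   88. ]
[368.43 142.25] [ 506.9 -297.2   88. ] [ 505.6 -297.6   88. ]
p [ 509.08 -219.63  164.04] rot [3.1411e+00 6.0000e-04 1.8403e+00] j [-0.53  0.45  1.79 -0.    0.9  -0.8 ] F [ 0.77  0.65 -0.37] 
shift mm [-0.11 -0.96 14.04] norm [-0.0008 -0.0064  0.0936]
```

Emit:
move_arm(moves=[0,-0.003,0.05,0,0,0,0.04,0,0,0,0,0,0,0,0,0])

```text
t: 23.38
eef_pos: [508.5, -220.1, 150.1]
tcp_rot: [-3.141, 0.0, 1.84]
ft_force: [0.5, 0.3, 0.2]
opening: 0.222
grip_force: 30.0
```

Emit:
move_arm(moves=[0,0,0.007,0,0,0,0.007,0,0,0,0,0,0,0,0,0])

```text
t: 23.88
eef_pos: [508.5, -220.1, 148.0]
tcp_rot: [3.142, 0.0, 1.84]
ft_force: [0.4, -0.9, -0.6]
opening: 0.228
grip_force: 30.0
```

```bash
python3 f.py
```

```text
along 0.05 across 0.30 z -0.64 [ 508.47 -220.06  148.05]
```

Emit:
move_arm(moves=[0,0,0.007,0,0,0,0,0,0,0,0,0])

```text
t: 24.45
eef_pos: [508.5, -220.1, 147.0]
tcp_rot: [3.142, 0.0, 1.84]
ft_force: [-0.0, 0.4, 0.5]
opening: 0.23
grip_force: 30.0
```

```bash
python3 f.py
```

```text
along 0.01 across -0.18 z -0.50 [ 508.42 -220.05  146.97]
```

Emit:
move_arm(moves=[0,0,0.007,0,0,0,0,0,0,0,0,0])

```text
t: 25.02
eef_pos: [508.5, -220.1, 145.9]
tcp_rot: [-3.142, 0.0, 1.84]
ft_force: [0.6, -0.2, -1.9]
opening: 0.224
grip_force: 30.0
```

```bash
python3 f.py
```

```text
along 0.22 across -0.28 z -0.64 [ 508.45 -220.03  145.89]
```

The foot is about 3 mm into the mouth with no force. I'll continue gently.

Emit:
move_arm(moves=[0,0,0.007,0,0,0,0,0,0,0,0.007,0,0,0,0,0])

```text
t: 25.72
eef_pos: [508.5, -220.1, 143.8]
tcp_rot: [3.142, 0.0, 1.84]
ft_force: [1.0, -1.4, 0.1]
opening: 0.228
grip_force: 30.0
```

```bash
python3 f.py
```

```text
along 0.43 across -1.76 z -0.11 [ 508.52 -220.1   143.83]
```

Emit:
move_arm(moves=[0,0,0.007,0,0,0,0,0,0,0,0.007,0,0,0,0,0])

```text
t: 26.42
eef_pos: [508.5, -220.1, 141.7]
tcp_rot: [3.142, 0.0, 1.84]
ft_force: [1.3, -3.0, 0.5]
opening: 0.226
grip_force: 30.0
```

```bash
python3 f.py
```

```text
along 0.83 across -2.09 z -0.12 [ 508.45 -220.09  141.68]
```

The side force says the well is slightly to the -across side, so I'll shift 1 mm that way.

Emit:
move_arm(moves=[-0.007,0.002,0,0,0,0,0,0,0,0,0,0])

```text
t: 27.0
eef_pos: [508.8, -220.8, 141.6]
tcp_rot: [-3.141, -0.001, 1.84]
ft_force: [0.3, -0.5, -0.4]
opening: 0.225
grip_force: 30.0
```

```bash
python3 f.py
```

```text
along -0.28 across 0.27 z -0.80 [ 508.95 -220.91  141.7 ]
```

Emit:
move_arm(moves=[0,0,0.007,0,0,0,0.007,0,0,0,0.007,0,0,0,0,0,0,0,0,0])

```text
t: 27.82
eef_pos: [509.1, -221.0, 138.6]
tcp_rot: [3.142, 0.0, 1.84]
ft_force: [-0.4, -0.1, -0.3]
opening: 0.227
grip_force: 30.0
```

```bash
python3 f.py
```

```text
along -0.29 across 0.06 z -0.40 [ 509.05 -221.    138.61]
```

Emit:
move_arm(moves=[-0.003,0,0.013,0,0,0,0.013,0,0,0,0.013,0,0,0,0.013,0,0,0,0,0])

```text
t: 28.65
eef_pos: [509.1, -221.4, 130.6]
tcp_rot: [-3.141, -0.0, 1.84]
ft_force: [0.1, -0.1, -0.0]
opening: 0.229
grip_force: 30.0
```

```bash
python3 f.py
```

```text
along -0.23 across -0.17 z 0.20 [ 509.17 -221.44  130.83]
```

Emit:
move_arm(moves=[0,0,0.013,0,0,0,0.013,0,0,0,0.013,0,0,0,0.013,0,0,0,0,0])

```text
t: 29.48
eef_pos: [509.1, -221.4, 122.8]
tcp_rot: [-3.141, -0.0, 1.84]
ft_force: [-0.2, 0.8, -0.7]
opening: 0.224
grip_force: 30.0
```

```bash
python3 f.py
```

```text
along 0.08 across 0.41 z -0.34 [ 509.16 -221.44  123.03]
```

Emit:
move_arm(moves=[0,0,0.013,0,0,0,0.013,0,0,0,0.013,0,0,0,0.013,0,0,0,0.013,0,0,0,0,0])

```text
t: 30.42
eef_pos: [509.1, -221.4, 113.1]
tcp_rot: [-3.141, -0.0, 1.84]
ft_force: [-0.3, -0.6, 0.3]
opening: 0.224
grip_force: 30.0
```

Emit:
move_arm(moves=[0,0,0.013,0,0,0,0.013,0,0,0,0.013,0,0,0,0,0,0,0,0,0])

```text
t: 31.05
eef_pos: [509.2, -221.4, 107.4]
tcp_rot: [-3.142, 0.0, 1.84]
ft_force: [-0.6, -0.3, 0.6]
opening: 0.224
grip_force: 30.0
```

```bash
python3 f.py
```

```text
along 0.10 across -0.08 z -0.48 [ 509.17 -221.43  107.44]
```

Emit:
move_arm(moves=[0,0,0.007,0,0,0,0.007,0,0,0,0.007,0,0,0,0,0])

```text
t: 31.75
eef_pos: [509.1, -221.4, 104.1]
tcp_rot: [-3.141, -0.0, 1.84]
ft_force: [0.1, 0.6, -0.8]
opening: 0.228
grip_force: 30.0
```

Emit:
move_arm(moves=[0,0,0.005,0,0,0,0,0,0,0,0,0])

```text
t: 32.12
eef_pos: [509.1, -221.4, 103.5]
tcp_rot: [-3.142, 0.0, 1.84]
ft_force: [-0.4, 0.1, -0.2]
opening: 0.222
grip_force: 30.0
```

```bash
python3 f.py
```

```text
along -0.36 across -0.29 z -0.43 [ 509.15 -221.43  103.49]
```

Emit:
move_arm(moves=[0,0,0.005,0,0,0,0,0,0,0,0,0])

```text
t: 32.7
eef_pos: [509.1, -221.4, 102.7]
tcp_rot: [-3.141, 0.0, 1.84]
ft_force: [-0.5, -0.8, -0.2]
opening: 0.226
grip_force: 30.0
```

```bash
python3 f.py
```

```text
along -0.54 across -0.01 z -0.09 [ 509.12 -221.42  102.72]
```

Emit:
move_arm(moves=[0,0,0.005,0,0,0,0,0,0,0,0,0])

```text
t: 33.28
eef_pos: [509.1, -221.4, 101.9]
tcp_rot: [-3.142, 0.0, 1.84]
ft_force: [-0.1, 0.5, -0.3]
opening: 0.23
grip_force: 30.0
```

```bash
python3 f.py
```

```text
along -0.71 across -0.07 z -0.39 [ 509.13 -221.41  101.93]
```

Emit:
move_arm(moves=[0,0,0.005,0,0,0,0,0,0,0,0,0])

```text
t: 33.85
eef_pos: [509.1, -221.4, 101.2]
tcp_rot: [-3.142, 0.0, 1.84]
ft_force: [-1.2, -1.1, -0.5]
opening: 0.225
grip_force: 30.0
```

```bash
python3 f.py
```

```text
along -1.37 across 0.43 z -0.76 [ 509.13 -221.42  101.19]
```

Emit:
move_arm(moves=[0,-0.003,0.004,0,0,0,0,0,0,0,0,0])

```text
t: 34.42
eef_pos: [508.9, -221.6, 100.7]
tcp_rot: [3.141, 0.0, 1.84]
ft_force: [0.3, -0.4, 0.5]
opening: 0.228
grip_force: 30.0
```

```bash
python3 f.py
```

```text
along 1.29 across -0.19 z 0.26 [ 508.85 -221.54  100.67]
```

Emit:
move_arm(moves=[0,0,0.004,0,0,0,0,0,0,0,0,0])

```text
t: 35.0
eef_pos: [508.9, -221.7, 100.4]
tcp_rot: [3.141, 0.001, 1.84]
ft_force: [1.4, 0.6, 5.3]
opening: 0.223
grip_force: 30.0
```

```bash
python3 f.py
```

```text
along 0.35 across 0.73 z 5.54 [ 508.93 -221.66  100.41]
```

It's seated, with a 5.5 N upward reaction. I'll let go and retreat.

Emit:
move_arm(moves=[0,0,0,0,0,0,0,0,0,0,0,0,0,0,0,0,0,0,0,0], claw=45)

```text
t: 35.83
eef_pos: [508.7, -221.5, 100.0]
tcp_rot: [-3.142, 0.0, 1.84]
ft_force: [0.6, 0.2, -0.3]
opening: 0.47
grip_force: 0.0
```

Emit:
move_arm(moves=[0,0,-0.05,0,0,0,-0.15,0,0,0,-0.25,0,0,0,-0.25,0,-0.3,0,0,0,-0.3,0,0,0,-0.3,0,0,0,0,0,0,0])

```text
t: 36.83
eef_pos: [544.6, -354.1, 204.9]
tcp_rot: [3.141, 0.001, 1.837]
ft_force: [-0.8, 0.6, -0.7]
opening: 0.475
grip_force: 0.0
```

Run:
```python
from h import *
print(monitor.state()['opening'],monitor.state()['eef_pos'])
b=viewer.read_camera('side')[:,:,::-1]
cv2.imwrite('pics/m7.png',cv2.convertScaleAbs(cv2.resize(b[110:190,320:420],(750,600),interpolation=2),alpha=1.4))
for x,y,z in((509,-221.5,88),(509,-221.5,103),(509,-221.5,133)):print((px('side',[x,y,z])-[320,110])*7.5)
```

```text
0.47487788899052114 [ 544.62868238 -354.11104821  204.9039147 ]
[303.36587402 324.05135339]
[305.13655128 287.25588516]
[308.7506245  212.15382125]
```

View pics/m7.png

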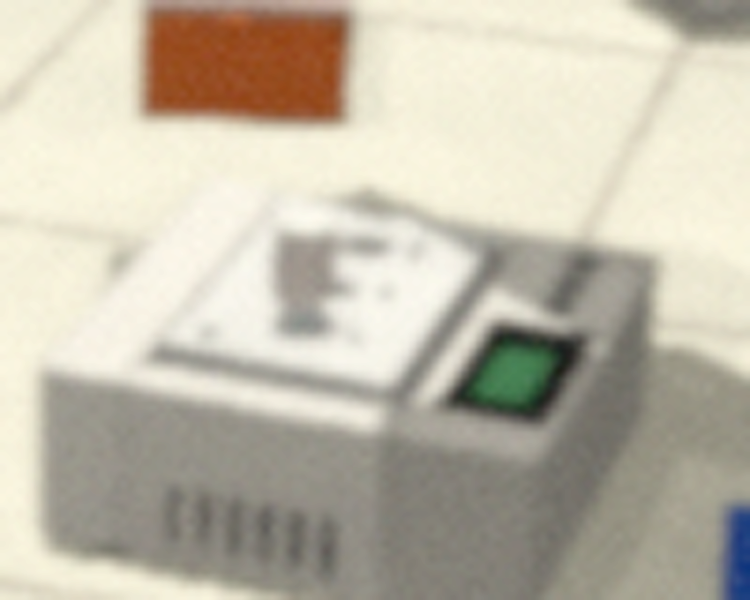

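The tube stands upright in the one-pip well: cap at (305,265), glass entering the bore at (300,322). The gripper is clear.

```bash
python3 -c "
from cell import order
print(order.job_done())"
```

```text
the job is handed in; nothing more can be done
None
```

The tube wedged at the one-pip 12 mm line; I seated it upright in the heater's 12 mm well, let go, and handed the job in at about 37 s of the 72 s allowed (no verdict was shown).

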